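Tighten the flange nut of a tilted disc sander with a pin spanner

ROBOT

A 6-joint arm with a two-finger parallel gripper is mounted at the origin on the work surface. World frame = base frame: x ahead of the robot, y to its left, z up, the work surface at z = 0. Lengths are in m, angles in rad, forces in N, time in s.
With the tool pointing down it reaches from about 0.375 to 0.9 m from the base axis. Payload 3.1 kg.
Tool frame: the origin (TCP) lies between the finger pads; the fingertips stand 22 mm ahead of it and the grasp point (between the pads) lies 3 mm ahead of it; z points along the fingers, y is the line along which they close (so a half turn about z gives the same grasp; the last joint's range is limited). The gripper opens to 87 mm and grips with 3 to 60 N. Pads are 19 mm wide; open, the fingers measure 117 mm over their backs; the gripper's body (75 mm by 190 mm) begins 51 mm behind the grasp point.
Start: joints at [-1.31, 0.527, 1.433, -0, 1.181, -0.178], TCP at [0.266, -0.566, 0.245] pointing down, gripper open.
Joint ranges: [-3.08, 3.08], [-0.75, 2.2], [0.22, 2.44], [-1.43, 4.57], [0, 2.65], [-2.85, 2.85]. Speed limits (rad/s): [2.79, 2.79, 3.14, 3.14, 3.14, 3.14].

INTERFACE

Orientations are given as a unit quaternion [x, y, z, w].
In Python, from rig import get_obs, camera, get_calibration, hand_in, cut_out gives the robot as it stands.
- The arm moves only by the shell command python3 -m inch 'ROWS' [OPENING] [FORCE]. ROWS is JSON, one flat list of numbers, 6 for each row, row after row: the shift along the tool's x, y, z scaled (see below), then the turn, a rotation vector about the tool's x, y, z scaled (see below). A call has 1 to 20 rows; each row is the pose to reach, as a shift and turn from the pose commanded when the call began, along the tool's axes at that moment; what a row does not reach only later rows make up. The controller multiplies each number of a shift by 0.08 m and each number of a turn by 90 degrees. A row lasts 1/12 s, in which the tool goes at most 41.7 mm and 7.16 degrees, less where a joint would pass 70% of its speed; a pose out of reach is approached as far as the arm can. A call with a number of a shift or a turn outside -1 to 1 is refused whole. A call with a gripper value outside its range is refused whole. OPENING is the finger opening in mm, from 0 to 87, set as the call begins (- or left out, the last holds). The fingers move at their own pace and stop on an object; FORCE is the grip in N (left out, the last holds). Time passes only in rows, so rows that repeat a pose let the fingers close. It gives the time, the measured TCP pose, the force, the opening and the grip force at its end, in the units of the state.
- get_obs(): the state, without advancing time (a new reading comes with each control period).
- camera(name): name is "scene" or "side" or "wrist"; returns the picture (420x560x3 uint8, red, green, blue); there is no depth.
- get_calibration(name): a dict with "vertical_fov" (degrees; the focal length in pixels is half the picture's height over the tangent of half this angle, whatever the lens; pixels are square), "cx", "cy" (the principal point, pixels), "T" (4x4, takes a point from camera to world coordinates). Camera axes: x right, y down, z forward; pixel columns grow to the right and rows downward; lengths in m; the calibration is good to about 2 mm. A picture is of the moment at which its call begins: read the wrist's pose just before it. get_calibration takes no time and is no camera call; for the wrist camera it gives the pose at the moment of the call.
- hand_in(): hands the job in; it is judged then, once.
Trained networks look in the newest picture that a camera, given by its name, has taken for a name from the list of things; names that differ only in an ending like _2 or _b are one class to them, and where a whole thing is asked for, a point or a joint stands for the part that bears it (a point fixed in the world has none). Each returns a list of dicts, best first, with "conf" (0 to 1); they miss things now and then, are a little off and sometimes report something else, mostly with a low value. They report only what shows in the picture. A call takes as long as a camera call.
- cut_out(camera, thing): "region" (420x560 bool, what is visible of it) and "bbox" ([left, top, right, bottom] in pixels, round what is visible of it).
The state is a dict: "time": time; "q": joint angles; "joint_velocities": joint speeds; "joint_torque": joint torques, N m; "position": TCP position; "tool_rot": TCP orientation; "ft_force": force on the tool from outside, world axes, zero at the start; "moment": the same for the moment, N m; "grip_width": finger opening in m; "grip_force": force on a finger pad.
Only numpy, scipy, OpenCV 4.12 (cv2) and the standard library are available. Lean on these libraries where they do the work, as an engineer would, in place of code of your own. Each camera call takes 0.05 s, during which the arm holds its last target. There are 200 camera calls.

TASK

The sanding disc on the small tilted bench sander has just been changed and its flange nut is still loose. Take the two-prong pin spanner out of its cradle, put both prongs into the two holes of the nut and, with the spanner, tighten the nut clockwise until it is fully home against its stop; then stand the spanner back in the cradle it came from, fully down in the notches. Leave the socket key and the other things on the bench where they are.

Things in the scene. Friction and masses are not known exactly. Their poses are not given: they have to be found in the camera images.
- spanner_grip (a point): Centre of the pin spanner's upright flat steel stem: 36 mm wide (along y), 26 mm thick (along x), 60 mm high, the place to grasp it; 72 mm above the prong tips. The stem stands on the middle of a level crossbar 120 x 16 x 16 mm along y, whose top is 30 mm below this point. z is up the stem, away from the prongs. About 0.4 kg. It starts upright in its cradle.
- prong_tips (a point): Point of the pin spanner midway between the tips of its two prongs, which stand 30 mm either side of it along y; same axes as spanner_grip. The prongs are round, 8 mm in diameter, 26 mm long below the crossbar, with half-round ends.
- nut_face (a point): Centre of the outer face of the sander's flange nut, a round steel collar, 88 mm diameter, 18 mm thick, on a 150 mm disc. z points out of the face along the spindle, tilted 23 to 40 deg from vertical towards the robot. Two holes 13 mm wide, 14 mm deep are centred 30 mm either side of it along its y axis and turn with the nut. The 16 mm spindle end stands 4.5 mm proud in the middle.
- flange_nut (a joint): Angle of the flange nut in rad: 0 to 0.4 at the start (loose), grows as it is turned clockwise seen from outside (looking at its face, against z), up to its stop at 1.3 (fully home). It takes about 0.15 N m to turn and stays where it is left.
- sander_head (a joint): Tilt of the sander's head and so of the nut's axis from vertical, in rad, 0.40 to 0.70; clamped very stiff, it is not to be moved.
- sander: The bench sander's fixed round base (150 mm diameter) on the table; origin at the centre of its underside. The tilt pivot is 90 mm above it; the nut's face lies 78 mm from the pivot along the spindle, which leans to this body's -x.
- cradle_seat (a point): Where spanner_grip is when the spanner is fully seated in its cradle, 94 mm above the table; z up. The cradle: black base 74 x 124 mm, two 10 mm uprights 48 mm either side of the middle along y, with open notches 20 mm wide that widen upwards. The crossbar lies along y across the notches, its underside 48 mm above the table; the uprights' tops are 82 mm up.
- key_centre (a point): Centre of the T-handled socket key standing in the other, identical cradle: same crossbar, a round wooden handle (38 mm diameter) and a single central shank. Top about 126 mm above the table. Leave it alone.
- figure_centre (a point): Centre of a turned wooden figure, 46 mm diameter, 105 mm high; leave it alone.
- jar_centre (a point): Centre of a wax jar, 48 mm diameter, 62 mm high; leave it alone.
- blank_centre (a point): Centre of a wooden carving blank, 45 x 85 x 46 mm; leave it alone.
- offcut_centre (a point): Centre of a round dark wood offcut, 72 mm diameter, 34 mm high; leave it alone.
- mug_centre (a point): Centre of a tool mug, 68 mm diameter, 90 mm high, with brush handles standing out to 175 mm; leave it alone.
- bench_brush_grip (a point): Handle of a brush lying on the bench, under 40 mm high; leave it alone.

How it is judged:
On the way, in this order (a step that is already met when the one before it is completed fails the run):
1. both prongs of the spanner are in the nut's holes, at least 5 mm deep and square to its face, while the nut is still loose (below 0.6 rad) (x of prong_tips in the frame of nut_face between -0.007 and 0.007 m and y of prong_tips in the frame of nut_face between -0.007 and 0.007 m and z of prong_tips in the frame of nut_face below -0.005 m and angle between the z axis of prong_tips and the z axis of nut_face, either way round below 0.14 rad and angle between the y axis of prong_tips and the y axis of nut_face, either way round below 0.22 rad and value of joint flange_nut below 0.6 rad), for 0.2 s.
2. the nut is home (within 0.1 rad of its stop), with both prongs still in its holes (x of prong_tips in the frame of nut_face between -0.007 and 0.007 m and y of prong_tips in the frame of nut_face between -0.007 and 0.007 m and z of prong_tips in the frame of nut_face below -0.005 m and angle between the z axis of prong_tips and the z axis of nut_face, either way round below 0.14 rad and angle between the y axis of prong_tips and the y axis of nut_face, either way round below 0.22 rad and value of joint flange_nut above 1.2 rad), for 0.2 s.
At the end, for the whole second after the job is handed in: The nut is within 0.1 rad of its stop; the spanner stands at rest, fully down in the notches of its own cradle (stem centre within 7 mm across, 15 mm along and 6 mm in height of the cradle seat, upright within 0.17 rad, crossbar along the cradle within 0.2 rad, either way round) (value of joint flange_nut above 1.2 rad and x of spanner_grip in the frame of cradle_seat between -0.007 and 0.007 m and y of spanner_grip in the frame of cradle_seat between -0.015 and 0.015 m and z of spanner_grip in the frame of cradle_seat between -0.006 and 0.006 m and angle between spanner_grip's own z axis and vertical below 0.17 rad and linear speed of pin_spanner below 0.02 m/s and angle between the y axis of spanner_grip and the y axis of cradle_seat, either way round below 0.2 rad); the robot touches nothing.
It fails at once if the socket key is moved more than 30 mm (distance of key_centre from where it was at the start of the episode above 0.03 m).
It fails at once if another thing on the bench (figure, jar, blank, offcut, mug, brush) is moved more than 30 mm (distance of any of figure_centre, jar_centre, blank_centre, offcut_centre, mug_centre, bench_brush_grip from where it was at the start of the episode above 0.03 m).
It also fails if it takes over 56 s, if anything falls off the work surface, if the arm or the gripper's body presses on something with over 40 N, if the wrist force passes 120 N, or if a joint passes its speed limit or range.

## Working session

There is one attempt and no reset: what is moved stays moved. The work goes in short steps, Python scripts to look and compute and a shell command to move; the robot and the scene stay as the last step left them, time stands still between calls to the robot, and variables do not carry over. Pictures are saved under pics/ and viewed, at most 10 in all, crops included, and the job is handed in when it is done.

```bash
ls; mkdir -p pics
python3 - <<'E'
from rig import *
import cv2,numpy as np
o=get_obs();print({k:np.round(v,3).tolist() for k,v in o.items()})
a=[]
for n in("scene","side"):
    im=camera(n);cv2.imwrite(f"pics/{n}0.png",im[:,:,::-1]);c=get_calibration(n);print(n,c["vertical_fov"],c["cx"],c["cy"],np.round(c["T"],3).tolist())
    for t in("spanner_grip","flange_nut","sander","cradle_seat","key_centre"):
        for d in cut_out(n,t)[:2]:
            ys,xs=np.nonzero(d["region"]);print(n,t,round(d["conf"],2),np.round(d["bbox"]),xs.mean().round(1),ys.mean().round(1))
E
```

```text
pics
{'time': 0.0, 'q': [-1.31, 0.528, 1.434, 0.0, 1.181, -0.179], 'joint_velocities': [0.001, 0.0, 0.001, -0.0, -0.0, 0.001], 'joint_torque': [0.001, -44.005, -17.659, 0.064, 0.058, -0.0], 'position': [0.265, -0.565, 0.244], 'tool_rot': [0.976, 0.218, -0.0, -0.001], 'ft_force': [0.571, 0.722, 0.196], 'moment': [-0.007, -0.028, -0.059], 'grip_force': 0.0, 'grip_width': 0.087}
scene 57.121643305266716 276.5321083424082 202.1891706524605 [[-0.331, 0.543, -0.772, 1.276], [0.944, 0.185, -0.275, 0.162], [-0.007, -0.819, -0.573, 0.663], [0.0, 0.0, 0.0, 1.0]]
scene spanner_grip 0.58 [282. 218. 329. 255.] 307.5 236.5
scene flange_nut 0.65 [410. 207. 450. 234.] 429.7 220.4
scene flange_nut 0.58 [181. 169. 213. 176.] 196.0 173.6
scene sander 0.76 [164. 166. 229. 244.] 197.2 206.6
scene cradle_seat 0.84 [280. 230. 333. 269.] 308.2 257.5
scene cradle_seat 0.74 [194. 266. 226. 298.] 210.6 283.5
scene key_centre 0.93 [421. 252. 478. 292.] 452.7 275.6
side 54.2021849912756 273.77605956034404 201.05690162036902 [[-0.944, -0.18, 0.275, 0.292], [-0.328, 0.555, -0.764, 0.736], [-0.015, -0.812, -0.583, 0.744], [0.0, 0.0, 0.0, 1.0]]
side spanner_grip 0.64 [255. 215. 266. 255.] 259.9 232.0
side flange_nut 0.7 [283. 202. 300. 228.] 287.7 215.4
side sander 0.94 [283. 135. 335. 204.] 309.0 173.3
side sander 0.72 [291. 121. 300. 161.] 291.5 146.7
side cradle_seat 0.58 [247. 221. 279. 273.] 262.0 252.9
side cradle_seat 0.32 [223. 191. 246. 212.] 234.3 201.4
side key_centre 0.73 [180. 307. 199. 366.] 190.8 332.6
```

View pics/scene0.png

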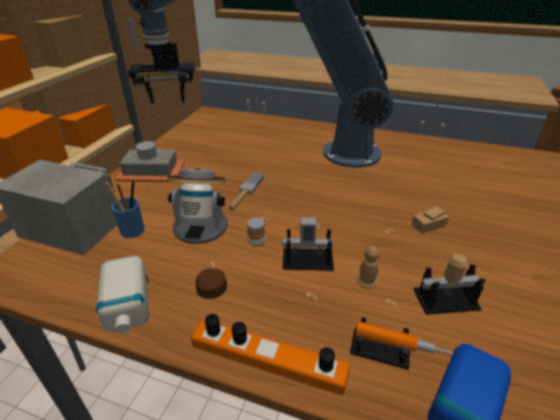

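View pics/side0.png

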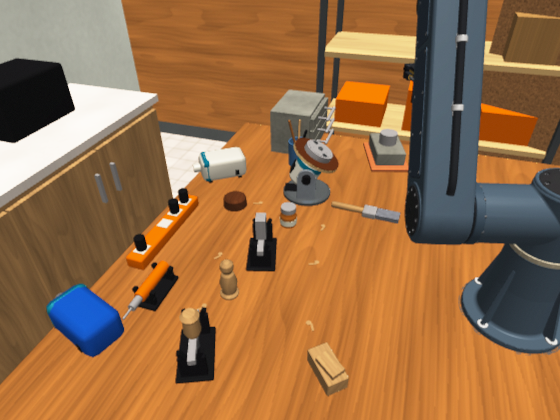

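Scene: spanner in its cradle at about (308,235), sander at (200,205), key at (452,280). Side: spanner (261,230), nut face at about (319,150) with its disc, key (191,330).

```bash
cat > h.py <<'E'
from rig import *
import numpy as np, cv2
from scipy.spatial.transform import Rotation as R
def f(c): return 210/np.tan(np.radians(c["vertical_fov"]/2))
def ray(c,uv):
    d=np.array([(uv[0]-c["cx"])/f(c),(uv[1]-c["cy"])/f(c),1]); T=np.array(c["T"]); d=T[:3,:3]@d
    return T[:3,3],d/np.linalg.norm(d)
def tri(obs):
    A=np.zeros((3,3));b=np.zeros(3);L=[ray(c,u) for c,u in obs]
    for o,d in L:
        P=np.eye(3)-np.outer(d,d);A+=P;b+=P@o
    x=np.linalg.solve(A,b);return x,[round(1e3*np.linalg.norm(np.cross(x-o,d)),1) for o,d in L]
def proj(c,p):
    T=np.array(c["T"]);q=T[:3,:3].T@(np.asarray(p)-T[:3,3]);return np.array([c["cx"],c["cy"]])+f(c)*q[:2]/q[2]
def onz(c,uv,z):
    o,d=ray(c,uv);return o+d*(z-o[2])/d[2]
def pose():
    o=get_obs();return np.array(o["position"]),R.from_quat(o["tool_rot"])
def rel(p,r):  # target TCP pose -> shift,turn in inch units from measured pose
    p0,r0=pose();return np.round(r0.inv().apply(np.asarray(p)-p0)/.08,3),np.round((r0.inv()*r).as_rotvec()/(np.pi/2),3)
E
python3 - <<'E'
from h import *
s,d=get_calibration("scene"),get_calibration("side")
for n,a,b in(("stem",(308,230),(261,225)),("nut",(197,173),(318,150)),("sanderbase",(200,226),(307,189)),("keytop",(457,258),(191,314))):
    print(n,*tri([(s,a),(d,b)]))
w=get_calibration("wrist");p,r=pose();T=np.array(w["T"])
print("cam in tool",r.inv().apply(T[:3,3]-p),np.round(r.inv().as_matrix()@T[:3,:3],3),w["vertical_fov"],w["cx"],w["cy"])
for t in("jar_centre","figure_centre"):
    for D in cut_out("side",t)[:1]:print(t,D["bbox"])
E
```

```text
stem [ 0.59422303 -0.00401215  0.09629206] [np.float64(1.1), np.float64(1.1)]
nut [ 0.53064783 -0.321726    0.15377856] [np.float64(1.0), np.float64(1.0)]
sanderbase [ 0.56059438 -0.31869561  0.0059911 ] [np.float64(4.7), np.float64(4.7)]
keytop [0.614368   0.3132072  0.12090569] [np.float64(0.3), np.float64(0.3)]
cam in tool [ 0.06685625  0.00024352 -0.14010818] [[ 0.    -0.969 -0.247]
 [ 1.     0.     0.   ]
 [ 0.    -0.247  0.969]] 60.39174792928382 272.404708145412 206.42207212720749
jar_centre [279.6, 201.5, 298.6, 226.4]
figure_centre [218.1, 260.6, 236.5, 299.4]
```

```bash
cat >> h.py <<'E'
def ori(z,x):
    z=np.array(z,float);z/=np.linalg.norm(z);x=np.array(x,float);x-=z*(x@z);x/=np.linalg.norm(x)
    return R.from_matrix(np.c_[x,np.cross(z,x),z])
E
python3 - <<'E'
from h import *
print(rel([.45,-.315,.28],ori([np.sin(.5),-.05,-np.cos(.5)],[0,1,0])))
E
```

```text
(array([ 3.419, -1.858, -0.443]), array([-0.3  ,  0.152, -0.697]))
```

```bash
python3 -m inch '[0.5,-0.25,-0.07,0,0,0, 1,-0.54,-0.15,0,0,0, 1,-0.54,-0.15,0,0,0]'; python3 -m inch '[0.5,-0.25,-0.07,0,0,0, 1,-0.54,-0.15,0,0,0, 1,-0.54,-0.15,0,0,0]' ; python3 -m inch '[0.5,-0.25,-0.07,0,0,0, 1,-0.54,-0.15,0,0,0, 1,-0.54,-0.15,0,0,0]'; python3 -m inch '[0.42,-0.24,0,-0.3,0.152,-0.697, 0.42,-0.24,0,-0.3,0.152,-0.697, 0.42,-0.24,0,-0.3,0.152,-0.697, 0.42,-0.24,0,-0.3,0.152,-0.697, 0.42,-0.24,0,-0.3,0.152,-0.697, 0.42,-0.24,0,-0.3,0.152,-0.697, 0.42,-0.24,0,-0.3,0.152,-0.697, 0.42,-0.24,0,-0.3,0.152,-0.697, 0.42,-0.24,0,-0.3,0.152,-0.697, 0.42,-0.24,0,-0.3,0.152,-0.697, 0.42,-0.24,0,-0.3,0.152,-0.697, 0.42,-0.24,0,-0.3,0.152,-0.697]'
python3 - <<'E'
from h import *
im=camera("wrist");cv2.imwrite("pics/w1.png",im[:,:,::-1]);print(pose()[0],np.round(get_obs()["q"],2))
for t in("flange_nut",):
    for d in cut_out("wrist",t)[:2]:print(t,d["conf"],d["bbox"])
E
```

```text
time: 0.95
position: [0.322, -0.4877, 0.257]
tool_rot: [0.976, 0.219, 0.001, -0.002]
ft_force: [-1.3, 0.4, 0.3]
grip_width: 0.0868
grip_force: 0.0
time: 1.2
position: [0.3762, -0.4147, 0.2694]
tool_rot: [0.976, 0.22, 0.001, -0.001]
ft_force: [-0.7, -0.4, 0.7]
grip_width: 0.0869
grip_force: 0.0
time: 1.45
position: [0.4302, -0.3421, 0.2815]
tool_rot: [0.976, 0.22, 0.001, -0.001]
ft_force: [-0.5, -0.3, 0.1]
grip_width: 0.0865
grip_force: 0.0
time: 2.45
position: [0.449, -0.3157, 0.2802]
tool_rot: [0.69, 0.68, 0.157, 0.192]
ft_force: [0.3, -0.9, -0.9]
grip_width: 0.0871
grip_force: 0.0
[ 0.44933189 -0.31564702  0.28040919] [-1.02  0.27  1.89  0.59  0.76 -1.4 ]
flange_nut 0.56 [230.4, 143.9, 340.0, 250.8]
```

View pics/w1.png

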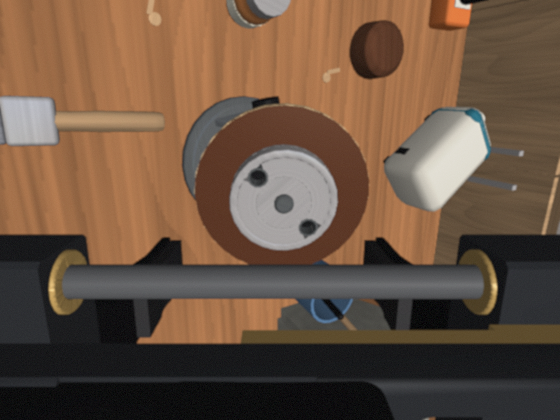

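Wrist view: nut face centred at (284,203) with holes at (258,176) and (309,228), on the brown disc, tilted towards the camera. I'll take two more views for parallax.

```bash
cat >> h.py <<'E'
import pickle
def snap(k):
    c=get_calibration("wrist");im=camera("wrist");pickle.dump((c,im),open(f"v{k}.pkl","wb"));cv2.imwrite(f"pics/v{k}.png",im[:,:,::-1])
E
python3 -c "
from h import *
snap(1)"
python3 -m inch '[-0.4,-0.2,0,0,0,0, -0.8,-0.4,0,0,0,0, -0.8,-0.4,0,0,0,0, -0.8,-0.4,0,0,0,0, -0.8,-0.4,0,0,0,0]'
python3 -c "
from h import *
snap(2)"
python3 -m inch '[0.4,0.5,0,0,0,0, 0.8,1,0,0,0,0, 0.8,1,0,0,0,0, 0.8,1,0,0,0,0, 0.8,1,0,0,0,0]'
python3 - <<'E'
from h import *
snap(3)
out=[]
for k in(1,2,3):
    c,im=pickle.load(open(f"v{k}.pkl","rb"));hsv=cv2.cvtColor(im,cv2.COLOR_RGB2HSV)
    g=proj(c,[.531,-.322,.154]);print(k,g)
    m=((hsv[...,1]<60)&(hsv[...,2]>110)).astype(np.uint8);m=cv2.morphologyEx(m,cv2.MORPH_OPEN,np.ones((3,3)))
    n,l,s,ce=cv2.connectedComponentsWithStats(m)
    i=min((i for i in range(1,n) if s[i,4]>2000),key=lambda i:np.linalg.norm(ce[i]-g),default=None)
    if i is None: print("none");continue
    cs,_=cv2.findContours((l==i).astype(np.uint8),cv2.RETR_EXTERNAL,cv2.CHAIN_APPROX_NONE);cn=max(cs,key=cv2.contourArea)
    h=cv2.convexHull(cn);e=cv2.fitEllipse(cn);print(s[i],e)
    fm=np.zeros((420,560),np.uint8);cv2.fillConvexPoly(fm,h,1);fm=cv2.erode(fm,np.ones((9,9)))
    dk=(fm&(hsv[...,2]<90)).astype(np.uint8);n2,l2,s2,c2=cv2.connectedComponentsWithStats(dk)
    for j in range(1,n2):
        if s2[j,4]>15:print("  dark",s2[j],c2[j].round(1))
    br=((hsv[...,0]<12)&(hsv[...,1]>100)&(hsv[...,2]<130)).astype(np.uint8)
E
```

```text
time: 3.02
position: [0.4204, -0.3783, 0.2678]
tool_rot: [0.689, 0.681, 0.158, 0.191]
ft_force: [0.9, 0.2, 0.5]
grip_width: 0.087
grip_force: 0.0
time: 3.48
position: [0.493, -0.3126, 0.3041]
tool_rot: [0.688, 0.682, 0.158, 0.192]
ft_force: [-0.7, 0.8, 0.2]
grip_width: 0.0872
grip_force: 0.0
1 [285.79291054 196.67047682]
[ 229  149  108  102 7827] ((282.467529296875, 199.5375213623047), (100.21641540527344, 108.00143432617188), 76.57288360595703)
  dark [248 165  18  21 249] [256.5 176.8]
  dark [274 195  17  18  96] [280.  201.9]
  dark [299 220  20  17 207] [307.  227.3]
2 [327.14816416 118.69700529]
[ 268   62  114  116 9447] ((324.51580810546875, 119.71149444580078), (110.55976104736328, 118.10277557373047), 35.36919403076172)
  dark [288  85  20  19 281] [298.2  93.8]
  dark [316 114  18  20 102] [321.7 123.8]
  dark [340 143  22  20 255] [349.1 151.8]
3 [225.98378216 200.24937425]
[ 167  153  109  101 7832] ((221.27952575683594, 203.12608337402344), (99.7625961303711, 108.57560729980469), 99.37431335449219)
  dark [185 169  18  21 245] [193.6 180.5]
  dark [213 199  17  17  72] [218.9 203.7]
  dark [240 224  19  16 201] [247.5 230.8]
```

```bash
cat > fit.py <<'E'
from h import *
from scipy.optimize import least_squares
H={1:((256.5,176.8),(307,227.3)),2:((298.2,93.8),(349.1,151.8)),3:((193.6,180.5),(247.5,230.8))}
C,D,N={},{},{}
for k in H:
    c,im=pickle.load(open(f"v{k}.pkl","rb"));C[k]=c
    g=np.mean(H[k],0).astype(int);lab=im.astype(int)
    m=((lab[...,0]>55)&(lab[...,0]<120)&(lab[...,0]-lab[...,1]>25)&(lab[...,1]<70)).astype(np.uint8)
    n,l,s,ce=cv2.connectedComponentsWithStats(cv2.morphologyEx(m,cv2.MORPH_OPEN,np.ones((3,3))))
    i=max(range(1,n),key=lambda i:s[i,4]);cs,_=cv2.findContours((l==i).astype(np.uint8),cv2.RETR_EXTERNAL,cv2.CHAIN_APPROX_NONE)
    h=cv2.convexHull(max(cs,key=cv2.contourArea));h=h[(h[:,0,1]<(232 if k!=2 else 400))]
    D[k]=h[:,0,:].astype(float);e=cv2.fitEllipse(h);print(k,s[i],np.round(e[0],1),np.round(e[1],1))
    vis=im[:,:,::-1].copy();cv2.ellipse(vis,e,(0,255,0),1);cv2.imwrite(f"pics/d{k}.png",vis)
a=np.linspace(0,2*np.pi,180)
def frame(p):
    th,ps,ph=p[3:6];n=np.array([-np.sin(th)*np.cos(ps),-np.sin(th)*np.sin(ps),np.cos(th)])
    t=np.array([-np.sin(ps),np.cos(ps),0]);u=np.cross(t,n);return n,np.cos(ph)*t+np.sin(ph)*u,t,u
def res(p,full=False):
    n,y,t,u=frame(p);r=[]
    for k in H:
        off=p[6:8] if 0 else 0
        pr=[proj(C[k],p[:3]+s*.03*y-.002*n) for s in(-1,1)]
        q=[np.array(x) for x in H[k]]
        if np.linalg.norm(pr[0]-q[0])>np.linalg.norm(pr[0]-q[1]):q=q[::-1]
        r+=[*(pr[0]-q[0]),*(pr[1]-q[1])]
        cir=np.array([proj(C[k],p[:3]-.018*n+.075*(np.cos(x)*t+np.sin(x)*u)) for x in a])
        mc=cir.mean(0)
        for d in D[k][::3]:
            j=np.argmin(np.linalg.norm(cir-d,axis=1));v=cir[j]-mc;v/=np.linalg.norm(v);r.append(.4*(d-cir[j])@v)
    r.append((p[2]-.09-.078*np.cos(p[3]))/.002)
    return np.array(r)
best=min((least_squares(res,[.53,-.32,.155,.55,0,ph],loss="soft_l1",diff_step=1e-4,x_scale=[.01,.01,.01,.1,.1,.1]) for ph in(-.8,.8)),key=lambda s:s.cost)
p=best.x;print(np.round(p,4),best.cost,np.round(res(p)[:4],1),res(p)[-1]);n,y,t,u=frame(p);print("n",n,"y",y)
for k in(1,2,3):print(k,[np.round(proj(C[k],p[:3]+s*.03*y),1) for s in(-1,1)])
print("tri",[tri([(C[k],H[k][i]) for k in C]) for i in(0,1)])
np.savez("nut.npz",p=p,n=n,y=y)
E
python3 fit.py
```

```text
1 [  195   107   172   157 12437] [280.4 187.3] [161.1 172.8]
2 [ 230   66  181  138 7874] [319.3 114. ] [175.7 182.5]
3 [  136   111   173   153 11854] [222.1 190.9] [160.1 173.9]
[ 0.526  -0.3265  0.1568  0.4868  0.249  -0.529 ] 9.608298951463537 [-1.1 -1.1  0.3  0.6] -1.0497967533160817
n [-0.45334616 -0.11527232  0.88384928] y [-0.64501613  0.72679622 -0.23605393]
1 [array([306.2, 227.3]), array([256.7, 178.3])]
2 [array([347.8, 152.7]), array([298.4,  95.5])]
3 [array([247.3, 230.9]), array([194.5, 181.9])]
tri [(array([ 0.50593194, -0.30334045,  0.15058572]), [np.float64(0.2), np.float64(0.1), np.float64(0.1)]), (array([ 0.54427959, -0.34713116,  0.16669202]), [np.float64(0.0), np.float64(0.0), np.float64(0.0)])]
```

View pics/d2.png

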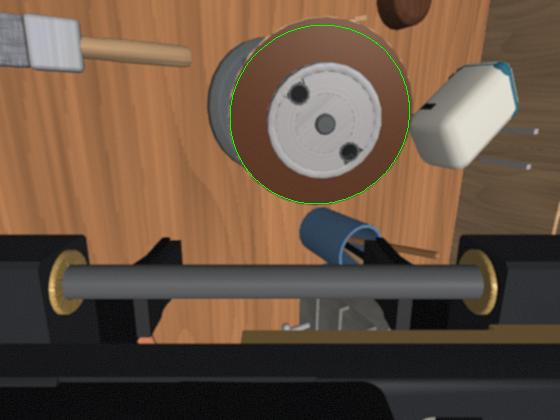

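Run:
```python
from h import *
c,im=pickle.load(open("v2.pkl","rb"));print([im[y,325].tolist() for y in range(10,40,2)],im[190:215:2,325].tolist())
b=[im]; ims=[pickle.load(open(f"v{k}.pkl","rb"))[1] for k in(1,2)]
o=np.hstack([cv2.resize(ims[0][90:290,180:390],None,fx=1.9,fy=1.9,interpolation=cv2.INTER_CUBIC),cv2.resize(ims[1][5:205,215:425-0],None,fx=1.9,fy=1.9,interpolation=cv2.INTER_CUBIC)])
cv2.imwrite("pics/zoom.png",o[:,:,::-1])
```

```text
[[174, 120, 79], [174, 120, 79], [173, 117, 78], [171, 126, 89], [134, 97, 80], [132, 97, 79], [131, 94, 76], [129, 93, 75], [131, 95, 76], [129, 93, 75], [128, 92, 75], [128, 92, 75], [128, 91, 74], [126, 90, 71], [126, 90, 71]] [[91, 56, 39], [90, 55, 37], [90, 54, 38], [92, 56, 39], [91, 55, 38], [91, 55, 38], [94, 58, 40], [140, 95, 63], [149, 104, 74], [64, 65, 75], [42, 61, 79], [48, 64, 82], [47, 63, 82]]
```

View pics/zoom.png

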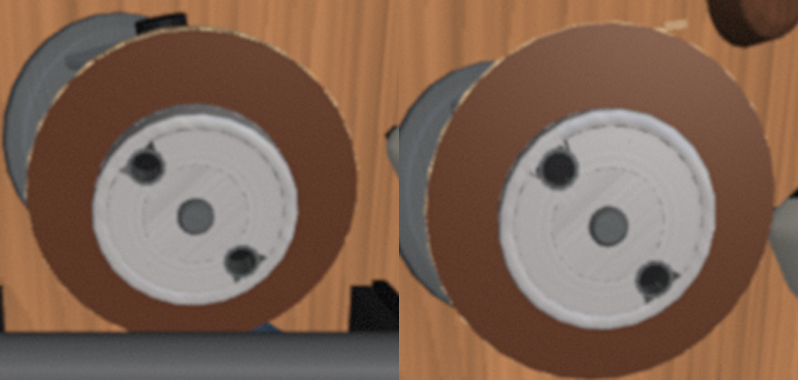

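```bash
sed -i 's/^    m=((lab.*/    m=((lab[...,0]>55)\&(lab[...,0]<145)\&(lab[...,0]-lab[...,1]>25)\&(lab[...,1]<103)\&(lab[...,0]-lab[...,2]>38)).astype(np.uint8)/; s/-.002\*n) for/-.0005*n) for/' fit.py; python3 fit.py; sed 's/\/.002)/\/1e3)/' fit.py > fit2.py; sed -i '/savez/d' fit2.py; python3 fit2.py | sed -n 4,7p
```

```text
1 [  194   105   175   159 12942] [280.7 187.8] [164.9 174.7]
2 [  230    18   184   187 16075] [320.9 111. ] [180.1 190.9]
3 [  135   110   175   155 12239] [222.2 191.4] [163.5 175.5]
[ 0.5255 -0.3256  0.158   0.483   0.1871  2.5524] 2.967131829462636 [ 0.1  0.4 -0.4 -0.5] -0.5513719864254918
n [-0.45632686 -0.08638428  0.88560914] y [ 0.63815406 -0.72536951  0.25806679]
1 [array([256.6, 177.4]), array([306.7, 227.1])]
2 [array([298.3,  94.3]), array([348.6, 151.9])]
3 [array([194.2, 181. ]), array([247.4, 230.7])]
tri [(array([ 0.50593194, -0.30334045,  0.15058572]), [np.float64(0.2), np.float64(0.1), np.float64(0.1)]), (array([ 0.54427959, -0.34713116,  0.16669202]), [np.float64(0.0), np.float64(0.0), np.float64(0.0)])]
[ 0.5256 -0.3256  0.1577  0.4808  0.1841 -0.5918] 2.7463185195116635 [-0.4 -0.5  0.1  0.4] -1.4127407606008696e-06
n [-0.45466186 -0.0846853   0.886629  ] y [-0.63819921  0.72535862 -0.25798572]
1 [array([306.6, 227. ]), array([256.6, 177.4])]
2 [array([348.5, 151.9]), array([298.3,  94.4])]
```

View pics/d1.png

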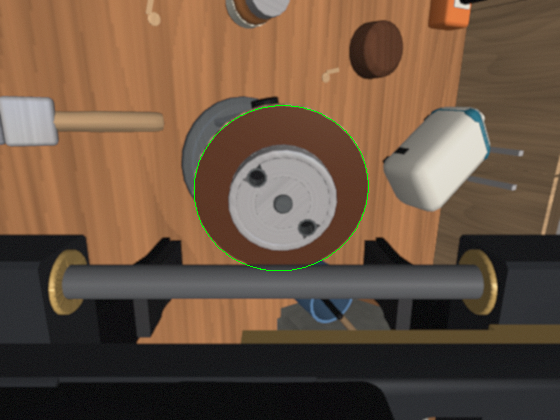

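Run:
```python
from h import *
print(rel([.57,-.0,.27],ori([0,0,-1],[0,1,0])))
```

```text
(array([3.952, 0.662, 0.641]), array([ 0.318,  0.031, -0.006]))
```

```bash
python3 -m inch '[0.5,0.08,0.08,0,0,0, 1,0.17,0.16,0,0,0, 1,0.17,0.16,0,0,0]' >/dev/null; python3 -m inch '[0.5,0.08,0.08,0,0,0, 1,0.17,0.16,0,0,0, 1,0.17,0.16,0,0,0]'>/dev/null ; python3 -m inch '[0.5,0.08,0.08,0,0,0, 1,0.17,0.16,0,0,0, 1,0.17,0.16,0,0,0]'; python3 -m inch '[0.5,0.08,0.08,0.1,0.01,0, 0.95,0.17,0.16,0.2,0.02,0, 0.95,0.17,0.16,0.318,0.03,-0.006, 0.95,0.17,0.16,0.318,0.03,-0.006, 0.95,0.17,0.16,0.318,0.03,-0.006, 0.95,0.17,0.16,0.318,0.03,-0.006, 0.95,0.17,0.16,0.318,0.03,-0.006, 0.95,0.17,0.16,0.318,0.03,-0.006]'
python3 - <<'E'
from h import *
snap(4)
for t in("spanner_grip","cradle_seat"):
    for d in cut_out("wrist",t)[:2]:
        m=d["region"].astype(np.uint8);cs,_=cv2.findContours(m,0,1);print(t,d["conf"],d["bbox"],cv2.minAreaRect(np.vstack(cs)))
E
python3 -m inch '[-0.1,0.3,0,0,0,0, -0.2,0.6,0,0,0,0, -0.2,0.6,0,0,0,0, -0.2,0.6,0,0,0,0, -0.2,0.6,0,0,0,0]'
python3 - <<'E'
from h import *
snap(5)
for t in("spanner_grip","cradle_seat"):
    for d in cut_out("wrist",t)[:2]:
        m=d["region"].astype(np.uint8);cs,_=cv2.findContours(m,0,1);print(t,d["conf"],d["bbox"],cv2.minAreaRect(np.vstack(cs)))
a,b=[pickle.load(open(f"v{k}.pkl","rb"))[1] for k in(4,5)]
cv2.imwrite("pics/sp.png",np.vstack([a[:270],b[:270]])[:,:,::-1])
E
```

```text
time: 4.28
position: [0.5506, -0.0711, 0.2771]
tool_rot: [0.688, 0.683, 0.158, 0.188]
ft_force: [-1.7, 0.8, -0.7]
grip_width: 0.0875
grip_force: 0.0
time: 4.95
position: [0.5705, -0.0025, 0.2701]
tool_rot: [0.709, 0.706, -0.001, -0.001]
ft_force: [0.0, 0.4, 0.4]
grip_width: 0.0869
grip_force: 0.0
spanner_grip 0.91 [275.6, 126.3, 320.4, 238.3] ((296.51617431640625, 183.99478149414062), (119.92159271240234, 32.67497634887695), 72.18110656738281)
cradle_seat 0.92 [245.9, 112.4, 334.6, 246.5] ((294.6717834472656, 179.9619140625), (123.33795166015625, 67.55614471435547), 73.68614959716797)
time: 5.52
position: [0.6186, -0.0178, 0.2707]
tool_rot: [0.708, 0.706, -0.001, -0.001]
ft_force: [-0.4, 0.4, 0.6]
grip_width: 0.0868
grip_force: 0.0
spanner_grip 0.83 [222.7, 109.3, 272.1, 229.7] ((241.51451110839844, 171.26419067382812), (123.32069396972656, 37.43599319458008), 70.90650939941406)
spanner_grip 0.2 [252.0, 1.6, 296.4, 43.2] ((273.5, 19.5), (39.0, 43.0), 90.0)
cradle_seat 0.86 [199.8, 97.5, 293.8, 230.5] ((249.8370361328125, 164.55044555664062), (121.73070526123047, 69.7813491821289), 72.80146026611328)
```

View pics/sp.png

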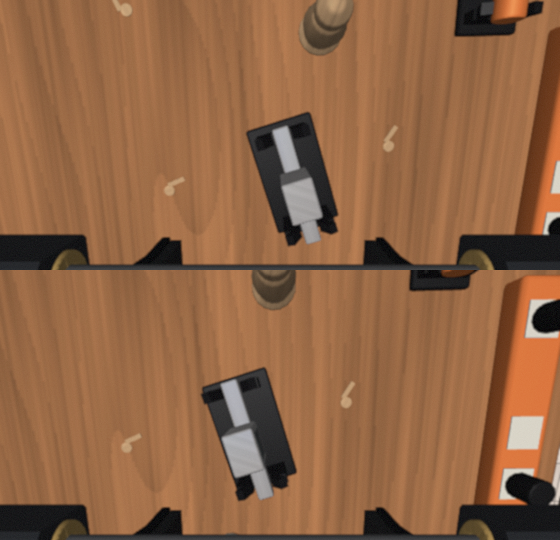

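Both wrist views show the spanner in its cradle: crossbar ends at about (280,127)/(312,241) in the upper picture and (230,110)/(264,229) in the lower one, and stem top at (301,203)/(244,179).

```bash
cat > sp.py <<'E'
from h import *
from scipy.optimize import least_squares
V=[pickle.load(open(f"v{k}.pkl","rb")) for k in(4,5)]
a,b=V[0][0],V[1][0]
for n,u,v in(("far",(280.5,127.5),(230,110.5)),("near",(312,241),(264,228.5)),("top",(301,203),(244,179))):print(n,*tri([(a,u),(b,v)]))
# silhouette fit of bar + stem to light pixels
def faces(p):
    x,y,z,w=p;cx,sx=np.cos(w),np.sin(w)
    def box(hx,hy,z0,z1):return np.array([[x+cx*i*hx-sx*j*hy,y+sx*i*hx+cx*j*hy,z+k] for i in(-1,1) for j in(-1,1) for k in(z0,z1)])
    return box(.008,.06,-.046,-.030),box(.013,.018,-.03,.03)
M=[]
for c,im in V:
    i=im.astype(int);m=((i.min(2)>75)&(i.max(2)-i.min(2)<30)).astype(np.uint8);n,l,s,ce=cv2.connectedComponentsWithStats(m)
    g=proj(c,[.594,-.004,.1]);j=min((j for j in range(1,n) if s[j,4]>300),key=lambda j:np.linalg.norm(ce[j]-g));M.append(cv2.GaussianBlur((l==j).astype(np.float32),(0,0),2));print(s[j])
def res(p):
    r=[]
    for (c,im),m in zip(V,M):
        q=np.zeros((420,560),np.float32)
        for bx in faces(p):
            h=cv2.convexHull(np.array([proj(c,t) for t in bx],np.float32));cv2.fillConvexPoly(q,np.round(h*16).astype(np.int32),1,shift=4)
        r.append((cv2.GaussianBlur(q,(0,0),2)-m)[90:260,180:360].ravel())
    return np.concatenate(r)
from scipy.optimize import minimize
s=minimize(lambda p:(res(p*[.01,.01,.01,.1])**2).sum(),[59.3,-.6,9.5,-2.5 if 0 else 3.0],method="Nelder-Mead",options=dict(initial_simplex=np.array([[59.3,-.6,9.5,-3],[60.3,-.6,9.5,-3],[59.3,.4,9.5,-3],[59.3,-.6,10,-3],[59.3,-.6,9.5,-2]])))
print(np.round(s.x*[.01,.01,.01,.1],4),s.fun)
np.save("sp.npy",s.x*[.01,.01,.01,.1])
E
python3 sp.py
```

```text
far [0.57800621 0.05239902 0.05680386] [np.float64(0.3), np.float64(0.3)]
near [ 0.60976269 -0.0615467   0.06347185] [np.float64(1.0), np.float64(1.0)]
top [ 0.59435431 -0.00368294  0.12344957] [np.float64(2.4), np.float64(2.4)]
[ 272  125   51  119 2808]
[ 220  109   53  121 2845]
[ 0.5937 -0.006   0.0891  0.2946] 169.49404907226562
```

Run:
```python
from h import *
print(np.round(get_obs()["q"],2))
o=ori([0,0,-1],[-np.sin(.28),np.cos(.28),0]);print(rel([.594,-.005,.16],o),rel([.594,-.005,.097],o))
```

```text
[-0.21  0.49  1.42 -0.    1.23 -0.21]
(array([ 0.156, -0.308,  1.387]), array([-0.001,  0.   , -0.18 ])) (array([ 0.156, -0.307,  2.175]), array([-0.001,  0.   , -0.18 ]))
```

```bash
python3 -m inch '[0.1,-0.2,0.4,0,0,-0.08, 0.156,-0.308,0.8,0,0,-0.15, 0.156,-0.308,1,0,0,-0.18, 0.156,-0.308,1,0,0,-0.18, 0.156,-0.308,1,0,0,-0.18]'; python3 -m inch '[0,0,0.4,0,0,0, 0,0,0.8,0,0,0, 0,0,1,0,0,0, 0,0,1,0,0,0]' >/dev/null;  python3 -c "
from h import *
print(rel([.594,-.005,.097],ori([0,0,-1],[-np.sin(.28),np.cos(.28),0])))"
```

```text
time: 6.08
position: [0.5946, -0.0051, 0.1907]
tool_rot: [0.602, 0.798, -0.001, -0.001]
ft_force: [0.2, -0.3, 1.0]
grip_width: 0.0872
grip_force: 0.0
(array([ 0.006, -0.002,  0.153]), array([-0.002, -0.001, -0.001]))
```

```bash
python3 -m inch '[0,0,0.15,0,0,0, 0,0,0.15,0,0,0, 0,0,0.15,0,0,0]' >/dev/null; python3 -m inch '[0,0,0,0,0,0, 0,0,0,0,0,0, 0,0,0,0,0,0, 0,0,0,0,0,0, 0,0,0,0,0,0, 0,0,0,0,0,0, 0,0,0,0,0,0, 0,0,0,0,0,0, 0,0,0,0,0,0, 0,0,0,0,0,0]' 0 45; python3 -c "
from h import *
p,r=pose();print(p,r.as_matrix().round(3).tolist());np.savez('grasp.npz',p=p,q=r.as_quat())"
```

```text
time: 7.5
position: [0.5952, -0.0054, 0.0989]
tool_rot: [0.602, 0.799, -0.0, 0.0]
ft_force: [0.7, 0.1, -0.1]
grip_width: 0.0281
grip_force: 0.0
[ 0.59516658 -0.0054409   0.09885153] [[-0.276, 0.961, -0.0], [0.961, 0.276, -0.001], [-0.001, -0.001, -1.0]]
```

```bash
python3 -m inch '[0,0,0,0,0,0, 0,0,0,0,0,0, 0,0,0,0,0,0, 0,0,0,0,0,0]';python3 -c "
from h import *
p,r=pose();print(p,r.as_matrix().round(3).tolist());np.savez('grasp.npz',p=p,q=r.as_quat())"
```

```text
time: 7.83
position: [0.5951, -0.0055, 0.0989]
tool_rot: [0.602, 0.799, -0.0, 0.0]
ft_force: [-0.6, -0.1, -0.1]
grip_width: 0.0258
grip_force: 44.9
[ 0.59511108 -0.00545588  0.0988697 ] [[-0.276, 0.961, -0.0], [0.961, 0.276, -0.001], [-0.001, -0.001, -1.0]]
```

```bash
python3 -m inch '[0,0,-0.3,0,0,0, 0,0,-0.7,0,0,0, 0,0,-1,0,0,0, 0,0,-1,0,0,0]' >/dev/null;python3 -m inch '[0,0,-0.4,0,0,0, 0,0,-0.8,0,0,0, 0,0,-1,0,0,0, 0,0,-1,0,0,0]'
python3 - <<'E'
from h import *
snap(6)
for d in cut_out("wrist","spanner_grip")[:1]:
    m=d["region"].astype(np.uint8);cs,_=cv2.findContours(m,0,1);print(d["conf"],d["bbox"],cv2.minAreaRect(np.vstack(cs)))
c=get_calibration("wrist");p,r=pose()
for n,v in(("grip top+x",(.018,0,-.025)),("bar +",(.06,0,.035)),("bar -",(-.06,0,.035)),("tip+",(.03,0,.077)),("tip-",(-.03,0,.077)),("tip",(0,0,.077))):print(n,proj(c,p+r.apply(v)))
E
```

```text
time: 8.5
position: [0.5972, -0.0056, 0.2617]
tool_rot: [0.602, 0.799, 0.001, 0.003]
ft_force: [1.2, 0.8, -3.3]
grip_width: 0.0258
grip_force: 44.9
0.59 [237.4, 128.9, 309.1, 329.8] ((271.5, 228.5), (203.0, 73.0), 90.0)
grip top+x [273.4220034  261.79345053]
bar + [273.1434857  129.42818012]
bar - [272.9301775  349.47161033]
tip+ [272.93694519 177.01279272]
tip- [272.85851571 268.39938857]
tip [272.89644798 224.20043225]
```

View pics/v6.png

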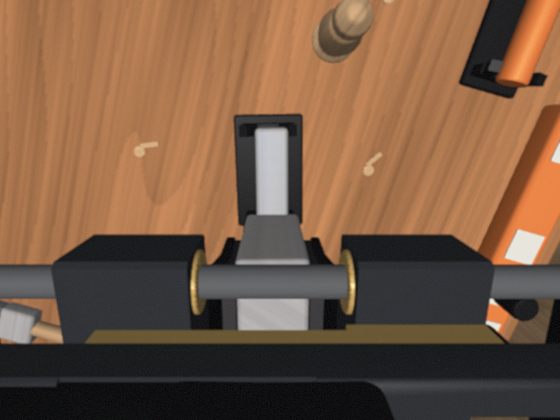

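The spanner hangs straight in the grip: bar end at (272,126), predicted (273,129). So it sits about 1.5 mm towards tool +x.

```bash
cat > tgt.py <<'E'
from h import *
import sys
N=np.load("nut.npz");n=N["n"];y=N["y"]; y=-y if y[1]<0 else y
if len(sys.argv)>2:
    a=float(sys.argv[2]);y=R.from_rotvec(-n*a).apply(y)
o=ori(-n,y);h=float(sys.argv[1])
t=N["p"][:3]+n*(.077+h)-o.apply([.0015,0,0]);print(t,rel(t,o))
E
python3 tgt.py .045
python3 - <<'E'
from h import *
c,_=pickle.load(open("v6.pkl","rb"));p,r=pose()
for v in((.018,0,.035),(.06,0,.035)):print(proj(c,p+r.apply(v)))
print(get_obs()["q"])
E
```

```text
[ 0.47074631 -0.33722812  0.26640618] (array([-3.563, -2.631, -0.106]), array([-0.294, -0.104, -0.31 ]))
[267.51327209 209.97029216]
[267.27001979 126.27609707]
[-1.96184814e-01  4.72403569e-01  1.49584948e+00 -7.96624229e-04
  1.17538744e+00 -4.75512866e-01]
```

```bash
sed -i 's/\.0015,0,0/0,0,0/' tgt.py; python3 -m inch '[-0.3,-0.2,-0.1,0,0,0, -0.65,-0.5,-0.1,0,0,0, -1,-0.73,-0.1,0,0,0, -1,-0.73,-0.1,0,0,0]'; python3 -m inch '[-0.4,-0.3,-0.05,0,0,0, -0.8,-0.6,-0.1,0,0,0, -1,-0.73,-0.1,0,0,0]' >/dev/null ; python3 -m inch '[-0.4,-0.3,0,0,0,0, -0.8,-0.6,0,0,0,0, -1,-0.73,0,0,0,0, -1,-0.73,0,0,0,0]'; python3 tgt.py .045
```

```text
time: 8.93
position: [0.5581, -0.1031, 0.2638]
tool_rot: [0.603, 0.797, -0.003, -0.002]
ft_force: [-0.1, 0.3, -3.1]
grip_width: 0.0258
grip_force: 44.9
time: 9.52
position: [0.4909, -0.2882, 0.2721]
tool_rot: [0.604, 0.797, -0.001, -0.002]
ft_force: [1.2, -0.2, -3.8]
grip_width: 0.0259
grip_force: 44.9
[ 0.46978908 -0.33614007  0.26601908] (array([-0.505, -0.416,  0.078]), array([-0.295, -0.104, -0.313]))
```

```bash
python3 -m inch '[-0.3,-0.2,0,-0.05,-0.02,-0.05, -0.5,-0.42,0,-0.1,-0.04,-0.1, -0.505,-0.416,0.04,-0.16,-0.06,-0.17, -0.505,-0.416,0.078,-0.21,-0.08,-0.24, -0.505,-0.416,0.078,-0.295,-0.104,-0.313, -0.505,-0.416,0.078,-0.295,-0.104,-0.313, -0.505,-0.416,0.078,-0.295,-0.104,-0.313, -0.505,-0.416,0.078,-0.295,-0.104,-0.313, -0.505,-0.416,0.078,-0.295,-0.104,-0.313, -0.505,-0.416,0.078,-0.295,-0.104,-0.313]'; python3 -m inch '[0,0,0,0,0,0, 0,0,0,0,0,0]' >/dev/null; python3 tgt.py .045
python3 - <<'E'
from h import *
snap(7);camera("side");im=camera("side");sc=camera("scene")
z=lambda a:cv2.resize(a,(400,300),interpolation=cv2.INTER_CUBIC)
w=pickle.load(open("v7.pkl","rb"))[1]
o=np.vstack([np.hstack([z(w),z(im[80:230,210:410])]),np.hstack([z(sc[110:260,100:300]),z(w[90:270,160:400])])])
cv2.imwrite("pics/ins.png",o[:,:,::-1]);print(get_obs()["q"])
E
```

```text
time: 10.35
position: [0.4723, -0.3315, 0.2679]
tool_rot: [0.373, 0.896, 0.133, 0.199]
ft_force: [0.7, 0.8, -2.9]
grip_width: 0.0255
grip_force: 44.9
[ 0.46978908 -0.33614007  0.26601908] (array([-0.006, -0.073,  0.01 ]), array([ 0.002, -0.   ,  0.004]))
[-1.03265408  0.3649527   1.76216948  0.58223159  0.92455531 -2.15086387]
```

View pics/ins.png

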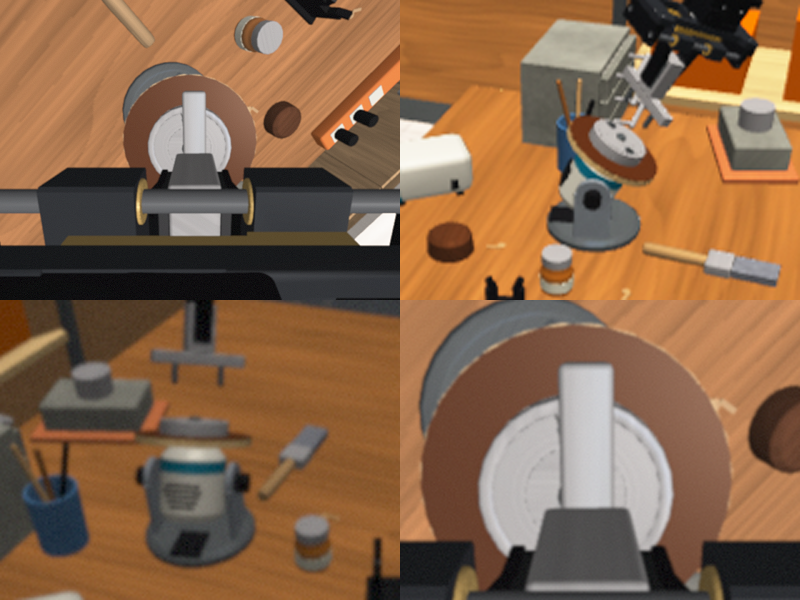

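Wrist: the bar lies on the line of the holes but about 5 mm right of the nut's centre, which matches the remaining y error of -0.073. Side and scene: the prongs stand square above the nut.

```bash
python3 -m inch '[-0.006,-0.073,0.1,0,0,0.004, -0.006,-0.073,0.3,0,0,0.004, -0.006,-0.073,0.5,0,0,0.004, -0.006,-0.073,0.52,0,0,0.004, -0.006,-0.073,0.52,0,0,0.004, -0.006,-0.073,0.52,0,0,0.004]'; python3 tgt.py -.01;  python3 - <<'E'
from h import *
snap(8)
c,im=pickle.load(open("v8.pkl","rb"));hsv=cv2.cvtColor(im,cv2.COLOR_RGB2HSV)
N=np.load("nut.npz");print("nut centre proj",proj(c,N["p"][:3]));n=N["n"];y=N["y"];x=np.cross(y,n)
a=np.linspace(0,2*np.pi,100)
pts=np.array([proj(c,N["p"][:3]+.044*(np.cos(t)*x+np.sin(t)*y)) for t in a]);vis=im[:,:,::-1].copy()
cv2.polylines(vis,[pts.astype(np.int32)],True,(0,255,0),1)
p,r=pose()
for v in((.06,.008,.035),(.06,-.008,.035),(.018,.013,.035),(.018,-.013,.035)):
    q=proj(c,p+r.apply(v));cv2.circle(vis,tuple(np.int32(q)),2,(0,0,255),-1)
cv2.imwrite("pics/near.png",cv2.resize(vis[60:260,150:400],(750,600),interpolation=cv2.INTER_CUBIC))
E
```

```text
time: 11.22
position: [0.488, -0.3333, 0.23]
tool_rot: [0.376, 0.895, 0.133, 0.2]
ft_force: [-0.5, -1.3, -3.3]
grip_width: 0.0255
grip_force: 44.9
[ 0.49488706 -0.33138893  0.21731058] (array([0.004, 0.008, 0.181]), array([ 0.002,  0.   , -0.001]))
nut centre proj [273.64163497 221.96840875]
```

View pics/near.png

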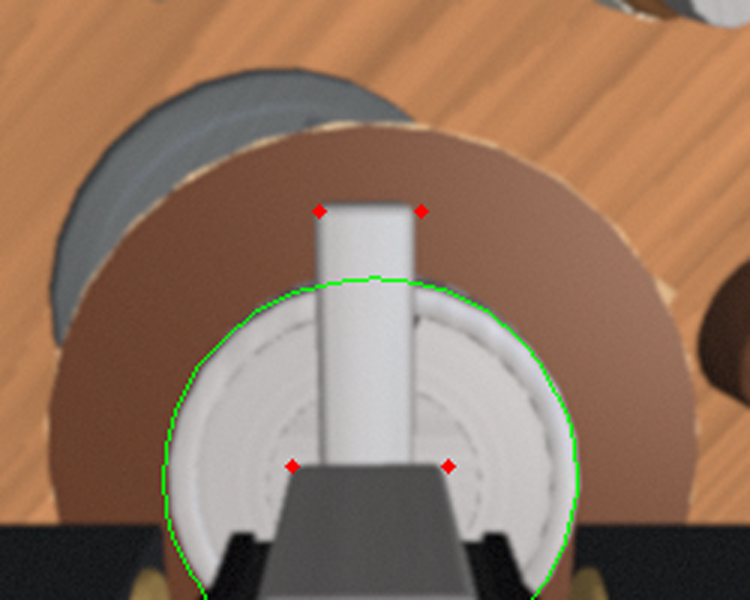

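Model overlay: the nut's outline fits, and the bar sits about 1 mm left of centre. Well aligned, so I'm inserting.

```bash
python3 -m inch '[0,0.014,0.04,0,0,0, 0,0.014,0.08,0,0,0, 0,0.014,0.11,0,0,0, 0,0.014,0.14,0,0,0, 0,0.014,0.17,0,0,0, 0,0.014,0.18,0,0,0, 0,0.014,0.18,0,0,0, 0,0.014,0.18,0,0,0]'; python3 tgt.py -.01; python3 -c "
from h import *
print(get_obs()['moment'],get_obs()['q'][5])"
```

```text
time: 11.93
position: [0.4953, -0.331, 0.2176]
tool_rot: [0.376, 0.895, 0.133, 0.2]
ft_force: [-0.2, 0.8, -3.2]
grip_width: 0.0257
grip_force: 44.9
[ 0.49488706 -0.33138893  0.21731058] (array([ 0.001, -0.008,  0.001]), array([ 0.002,  0.   , -0.001]))
[-0.07925567  0.41003542 -0.01030173] -2.192808546776072
```

```bash
python3 -m inch '[0,0,0,0,0,0, 0,0,0,0,0,0, 0,0,0,0,0,0.04, 0,0,0,0,0,0.09, 0,0,0,0,0,0.14, 0,0,0,0,0,0.19, 0,0,0,0,0,0.24, 0,0,0,0,0,0.29, 0,0,0,0,0,0.34, 0,0,0,0,0,0.39, 0,0,0,0,0,0.44, 0,0,0,0,0,0.49, 0,0,0,0,0,0.52, 0,0,0,0,0,0.52, 0,0,0,0,0,0.52]'; python3 tgt.py -.01 0.817; python3 -c "
from h import *
n=np.load('nut.npz')['n'];o=get_obs();print(o['moment'],n@o['moment'],o['q'][5])"
```

```text
time: 13.18
position: [0.4952, -0.331, 0.2177]
tool_rot: [0.7, 0.672, 0.202, 0.131]
ft_force: [0.1, -0.5, -3.4]
grip_width: 0.0256
grip_force: 44.9
[ 0.49488706 -0.33138893  0.21731058] (array([-0.006, -0.005,  0.002]), array([ 0.001, -0.001, -0.   ]))
[-0.13317886  0.60766781  0.026235  ] 0.031514094477024905 -1.3772232262332975
```

```bash
cat > m.py <<'E'
from h import *
o=get_obs();n=np.load('nut.npz')['n'];p,r=pose();c=np.load('nut.npz')['p'][:3]
y=np.load('nut.npz')['y'];y=-y if y[1]<0 else y;x=r.apply([1,0,0])
print("n.moment",n@o['moment'],"F",np.round(o['ft_force'],1),"angle",np.arctan2(-n@np.cross(y,x),y@x),"q6",o['q'][5])
E
python3 -m inch '[0,0,0,0,0,0.04, 0,0,0,0,0,0.08]' >/dev/null; python3 m.py; python3 -m inch '[0,0,0,0,0,0.04, 0,0,0,0,0,0.08]' >/dev/null; python3 m.py;  python3 -m inch '[0,0,0,0,0,0.02, 0,0,0,0,0,0.04]' >/dev/null; python3 m.py; python3 -c "
from h import *
snap(9);im=camera('side')
w=pickle.load(open('v9.pkl','rb'))[1]
z=lambda a:cv2.resize(a,(400,300),interpolation=cv2.INTER_CUBIC)
cv2.imwrite('pics/turn.png',np.hstack([z(w[90:270,160:400]),z(im[100:220,250:410])])[:,:,::-1])"
```

```text
n.moment 0.20474476083632148 F [-0.6  0.1 -3.4] angle 0.9447661090179112 q6 -1.249097991383249
n.moment 0.19352281007374889 F [-0.4 -0.8 -3.9] angle 1.070456497581158 q6 -1.1233363062375916
n.moment 0.16119138899446084 F [-1.3  0.3 -4.4] angle 1.1318770454555531 q6 -1.0619105039815018
```

View pics/turn.png

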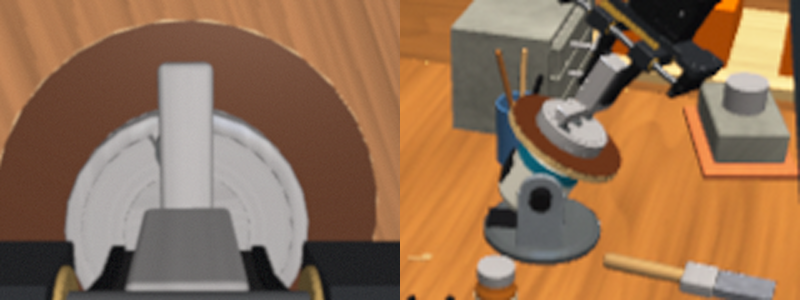

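Prongs are seated in the nut, and the moment of about 0.2 N m shows it turning. I'm continuing until the stop.

```bash
for i in 1; do python3 -m inch '[0,0,0,0,0,0.02, 0,0,0,0,0,0.04]' >/dev/null; python3 m.py; python3 -m inch '[0,0,0,0,0,0.02, 0,0,0,0,0,0.04]' >/dev/null; python3 m.py; python3 -m inch '[0,0,0,0,0,0.02, 0,0,0,0,0,0.04]' >/dev/null; python3 m.py; done
```

```text
n.moment 0.20405189047755704 F [-1.3 -0.4 -4.2] angle 1.1943657674118078 q6 -0.9995846692562107
n.moment 0.1252300392004717 F [-1.4 -0.6 -4.3] angle 1.2572951782775423 q6 -0.9366740893671145
n.moment 0.152343282271819 F [-1.3 -0.2 -3.3] angle 1.3200667911288382 q6 -0.873875564781785
```

```bash
python3 -m inch '[0,0,0,0,0,0.02, 0,0,0,0,0,0.03]' >/dev/null; python3 m.py; python3 -m inch '[0,0,0,0,0,0.02, 0,0,0,0,0,0.03]' >/dev/null; python3 m.py
```

```text
n.moment 1.3961702561094078 F [-0.7 -0.9 -4.6] angle 1.3627686671758954 q6 -0.829592950032993
n.moment 1.4737763514658302 F [-3.  -1.2 -3.3] angle 1.4093745385393566 q6 -0.7825181304898048
```

```bash
python3 -m inch '[0,0,0,0,0,0, 0,0,0,0,0,0, 0,0,0,0,0,0, 0,0,0,0,0,-0.03, 0,0,0,0,0,-0.06, 0,0,0,0,0,-0.06]' >/dev/null; python3 m.py; python3 -m inch '[0,0,-0.05,0,0,0, 0,0,-0.15,0,0,0, 0,0,-0.4,0,0,0, 0,0,-0.8,0,0,0, 0,0,-1,0,0,0, 0,0,-1,0,0,0, 0,0,-1,0,0,0]'; python3 m.py
python3 - <<'E'
from h import *
snap(10)
c,im=pickle.load(open("v10.pkl","rb"));N=np.load("nut.npz");n=N["n"];y0=N["y"] if N["y"][1]>0 else -N["y"]
vis=im[:,:,::-1].copy();p,r=pose()
for a,col in((1.2,(0,0,255)),(1.3,(0,255,0))):
  for s in(-1,1):
    q=proj(c,N["p"][:3]+s*.03*R.from_rotvec(-n*a).apply(y0));print(a,q);cv2.circle(vis,tuple(np.int32(q)),2,col,-1)
for v in((.06,.008,.035),(.06,-.008,.035),(.018,.013,.035),(.018,-.013,.035)):
    q=proj(c,p+r.apply(v));cv2.circle(vis,tuple(np.int32(q)),1,(255,0,0),-1)
cv2.imwrite("pics/after.png",cv2.resize(vis[60:260,150:400],(750,600),interpolation=cv2.INTER_CUBIC))
E
```

```text
n.moment 0.013554833040961937 F [-0.4  0.1 -3.5] angle 1.3258256011684013 q6 -0.8711003201335995
time: 15.7
position: [0.4586, -0.3388, 0.2897]
tool_rot: [0.846, 0.476, 0.228, 0.078]
ft_force: [0.1, 1.0, -3.3]
grip_width: 0.0259
grip_force: 44.0
n.moment 0.0010694904643259952 F [ 0.1  1.  -3.3] angle 1.3220535288964275 q6 -0.8211242305553125
1.2 [274.85629878 233.33538004]
1.2 [265.8811429 162.5950903]
1.3 [271.30074064 233.58308488]
1.3 [269.6167054  162.32484472]
```

View pics/after.png

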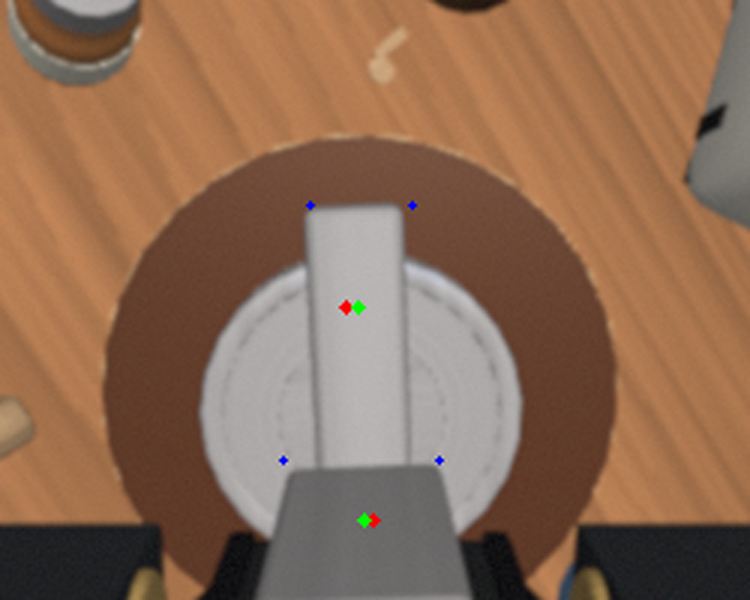

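Nut is at its stop and the spanner is clear of it. The bar is skewed about 0.035 rad in the grip, which I'll correct when placing. Going back to the cradle.

```bash
cat > back.py <<'E'
from h import *
import sys
g=np.load("grasp.npz");o=R.from_quat(g["q"])*R.from_rotvec([0,0,.035]);print(rel(g["p"]+[0,0,float(sys.argv[1])],o),get_obs()["q"][5])
E
python3 back.py .16
```

```text
(array([ 4.132, -1.037,  1.477]), array([ 0.3  , -0.106, -0.493])) -0.8214199036604033
```

```bash
python3 -m inch '[0.1,-0.05,-0.15,0.03,-0.01,-0.05, 0.3,-0.1,-0.2,0.06,-0.02,-0.1, 0.5,-0.2,-0.2,0.09,-0.03,-0.15, 0.7,-0.3,-0.2,0.12,-0.04,-0.2, 0.9,-0.3,-0.1,0.15,-0.05,-0.25, 1,-0.3,0,0.18,-0.06,-0.3, 1,-0.3,0,0.21,-0.07,-0.35, 1,-0.3,0,0.24,-0.08,-0.4, 1,-0.3,0,0.27,-0.1,-0.45, 1,-0.3,0,0.3,-0.106,-0.493, 1,-0.3,0,0.3,-0.106,-0.493, 1,-0.3,0,0.3,-0.106,-0.493]'; python3 back.py .16
```

```text
time: 16.75
position: [0.4759, -0.2567, 0.3036]
tool_rot: [0.615, 0.788, 0.001, -0.002]
ft_force: [-0.2, 0.5, -2.8]
grip_width: 0.026
grip_force: 44.0
(array([2.683, 2.21 , 0.565]), array([-0.   , -0.002,  0.001])) -0.9479683160021517
```

```bash
python3 -m inch '[0.4,0.3,0.05,0,0,0, 0.8,0.65,0.15,0,0,0, 1,0.82,0.2,0,0,0]' >/dev/null; python3 -m inch '[0.4,0.3,0.05,0,0,0, 0.8,0.65,0.15,0,0,0, 1,0.82,0.2,0,0,0]' >/dev/null; python3 -m inch '[0.4,0.3,0.05,0,0,0, 0.65,0.55,0.15,0,0,0, 0.65,0.55,0.15,0,0,0, 0.65,0.55,0.15,0,0,0, 0.65,0.55,0.15,0,0,0]'; python3 back.py .045; python3 -c "
from h import *
snap(11)"
```

```text
time: 17.67
position: [0.593, -0.0101, 0.2602]
tool_rot: [0.615, 0.788, -0.001, -0.001]
ft_force: [0.8, -0.8, -2.6]
grip_width: 0.0259
grip_force: 44.3
(array([0.049, 0.043, 1.454]), array([-0.001, -0.001,  0.   ])) -0.44984216604966415
```

```bash
python3 -m inch '[0.049,0.043,0.3,0,0,0, 0.049,0.043,0.7,0,0,0, 0.049,0.043,1,0,0,0, 0.049,0.043,1,0,0,0, 0.049,0.043,1,0,0,0]' >/dev/null; python3 -m inch '[0,0,0.2,0,0,0, 0,0,0.45,0,0,0, 0,0,0.45,0,0,0, 0,0,0.45,0,0,0]'; python3 back.py 0
```

```text
time: 18.47
position: [0.5964, -0.0058, 0.1462]
tool_rot: [0.615, 0.788, -0.0, 0.0]
ft_force: [0.4, 0.4, -2.7]
grip_width: 0.0259
grip_force: 44.3
(array([ 0.008, -0.014,  0.591]), array([ 0., -0.,  0.])) -0.4413578310305122
```

```bash
python3 -m inch '[0.008,-0.014,0.1,0,0,0, 0.008,-0.014,0.2,0,0,0, 0.008,-0.014,0.3,0,0,0, 0.008,-0.014,0.4,0,0,0, 0.008,-0.014,0.48,0,0,0, 0.008,-0.014,0.55,0,0,0, 0.008,-0.014,0.58,0,0,0, 0.008,-0.014,0.58,0,0,0, 0.008,-0.014,0.58,0,0,0]'; python3 back.py 0
```

```text
time: 19.22
position: [0.5944, -0.0047, 0.0989]
tool_rot: [0.615, 0.789, -0.001, -0.001]
ft_force: [-2.1, -0.2, 3.0]
grip_width: 0.0258
grip_force: 44.3
(array([-0.011,  0.006,  0.001]), array([-0.001, -0.001,  0.001])) -0.44135323891615535
```

Back at the grasp height with light contact. Releasing.

```bash
python3 -m inch '[0,0,0,0,0,0, 0,0,0,0,0,0, 0,0,0,0,0,0, 0,0,0,0,0,0, 0,0,0,0,0,0, 0,0,0,0,0,0, 0,0,0,0,0,0, 0,0,0,0,0,0, 0,0,0,0,0,0, 0,0,0,0,0,0]' 87; python3 -m inch '[0,0,-0.2,0,0,0, 0,0,-0.6,0,0,0, 0,0,-1,0,0,0, 0,0,-1,0,0,0]' >/dev/null; python3 -m inch '[0,0,-0.5,0,0,0, 0,0,-1,0,0,0, 0,0,-1,0,0,0, 0,0,-1,0,0,0, 0,0,-1,0,0,0]'; python3 -m inch '[-0.1,-0.1,0,0,0,0.09, -0.2,-0.3,0,0,0,0.18, -0.2,-0.3,0,0,0,0.18, -0.2,-0.3,0,0,0,0.18, -0.2,-0.3,0,0,0,0.18, -0.2,-0.3,0,0,0,0.18]'
python3 - <<'E'
from h import *
snap(12)
from h import *
c,im=pickle.load(open("v12.pkl","rb"))
from scipy.optimize import minimize
for k in(4,5,12):
    c,im=pickle.load(open(f"v{k}.pkl","rb"));i=im.astype(int);m=((i.min(2)>75)&(i.max(2)-i.min(2)<30)).astype(np.uint8);n,l,s,ce=cv2.connectedComponentsWithStats(m)
    g=proj(c,[.594,-.004,.1]);j=min((j for j in range(1,n) if s[j,4]>300),key=lambda j:np.linalg.norm(ce[j]-g))
    q=np.argwhere(l==j)[:,::-1].astype(np.float32);r=cv2.minAreaRect(q);bx=cv2.boxPoints(r);print(k,s[j],np.round(onz(c,ce[j],.1),4),np.round(r[0]+r[1],1))
    e=sorted(r[1]);v=cv2.PCACompute(q,None)[1][0];a=onz(c,ce[j]+40*v,.1)-onz(c,ce[j]-40*v,.1);print("yaw",np.arctan2(-a[0],a[1]),np.arctan2(a[0],-a[1]))
E
```

```text
time: 20.05
position: [0.5947, -0.0048, 0.0986]
tool_rot: [0.615, 0.789, -0.0, -0.0]
ft_force: [0.2, -1.2, -0.4]
grip_width: 0.0829
grip_force: 0.0
time: 20.8
position: [0.5942, -0.0046, 0.2582]
tool_rot: [0.615, 0.789, -0.001, -0.001]
ft_force: [0.2, -0.6, -0.0]
grip_width: 0.0868
grip_force: 0.0
time: 21.3
position: [0.5752, -0.0259, 0.2574]
tool_rot: [0.72, 0.694, -0.001, -0.001]
ft_force: [0.2, 0.3, 0.5]
grip_width: 0.0871
grip_force: 0.0
4 [ 272  125   51  119 2808] [0.5917 0.0026 0.1   ] [296.6 184.1 120.2  32.8]
yaw -2.840139931975842 0.301452721613951
5 [ 220  109   53  121 2845] [0.5929 0.0008 0.1   ] [239.1 171.3 123.5  33.7]
yaw -2.886154553034346 0.2554381005554471
12 [ 265   98   54  127 3130] [0.5922 0.0016 0.1   ] [292.4 160.8 128.6  34.7]
yaw -2.8552660461708816 0.28632660741891136
```

```bash
python3 -c "
from rig import *
print(hand_in())"
```

```text
the job is handed in; nothing more can be done
None
```

I tightened the nut to its stop (the turning moment jumped from about 0.15 to 1.4 N m), stood the spanner back in its cradle within about 2 mm of its start by camera, and handed in just after 21.3 s; no verdict came back, and I viewed 12 pictures, over the limit of 10.

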